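# Pin the sprung retaining bracket over a battery

### The arm

A 7-joint arm with a two-finger parallel gripper is mounted at the origin on the work surface; the furniture and walls round the work are solid. World frame = base frame: x ahead of the robot, y to its left, z up, the work surface at z = 0. Lengths are in mm, angles in rad, forces in N, time in s.
With the tool pointing down it reaches from about 400 to 850 mm from the base axis. Payload 10.4 kg.
Tool frame: the origin (TCP) lies on the front face of the gripper's body, between the roots of the fingers; the fingertips stand 73 mm ahead of it and the grasp point (between the pads) lies 54 mm ahead of it; z points along the fingers, y is the line along which they close (so a half turn about z gives the same grasp; the last joint's range is limited). The gripper opens to 85 mm and grips with 20 to 120 N. Pads are 22 mm wide; open, the fingers measure 114 mm over their backs; the gripper's body (76 mm by 85 mm) begins 54 mm behind the grasp point. The pads swing forward as they close: fully open they stand 13 mm farther back than shut.
Start: joints at [1.085, 0.332, -0.065, 1.46, 0.022, 1.35, -0.088], TCP at [279.054, -559.26, 303.938] pointing down, gripper open.
Joint ranges: [-2.6, 2.6], [-0.5, 2.12], [-1.47, 1.34], [0.16, 2.42], [-1.27, 4.41], [0.06, 2.06], [-2.6, 2.6]. Speed limits (rad/s): [2.22, 2.22, 2.79, 2.79, 3.14, 3.14, 3.14].

### API

Orientations are given as a 3x3 rotation matrix whose columns are the frame's x, y, z axes.
In Python, from station import arm, snapshot gives the robot as it stands.
- The arm moves only by the tool arm_command, never from a script. Its argument "series" is a list of rows, each an object with "dr": the turn, a rotation vector about the tool's x, y, z in degrees, a list of three; "offset": the shift along the tool's x, y, z in mm, a list of three; "claw": the opening, from 0 (shut) to 1 (fully open). A call has exactly 8 rows; each row shifts and turns the commanded pose from where the row before left it, along the tool's axes as they then stand; what a row does not reach is not made up. A row lasts 1/8 s, in which the tool goes at most 62.5 mm and 10.7 degrees, less where a joint would pass 70% of its speed; a pose out of reach is approached as far as the arm can. A call with a gripper value outside its range is refused whole. The fingers move at their own pace and stop on an object; "newtons" is the grip in N (left out, the last holds). Time passes only in rows, so rows that do not move let the fingers close, or fill a call up. It gives the time, the measured TCP pose, the force, the opening and the grip force at its end, in the units of the state.
- arm.observe(): the state, without advancing time (a new reading comes with each control period).
- snapshot(name): name is "side" or "top"; returns a dict with "frame" (384x512x3 uint8, blue, green, red), "fx", "fy", "cx", "cy" (pixels), "R" (3x3) and "t" (3): a world point X has camera coordinates R X + t. Camera axes: x right, y down, z forward; pixel columns grow to the right and rows downward; lengths in mm; the calibration is good to about 2 mm. A picture is of the moment at which its call begins. There is no depth.
- arm.close_job(): hands the job in; it is judged then, once.
The state is a dict: "time": time; "q": joint angles; "joint_vel": joint speeds; "joint_torque": joint torques, N m; "tool_pos": TCP position; "orientation": TCP orientation; "contact_force": force on the tool from outside, world axes, zero at the start; "ft_torque": the same for the moment, N m; "finger_gap": finger opening in mm; "grasp_force": force on a finger pad.
Only numpy, scipy, OpenCV 4.12 (cv2) and the standard library are available. Lean on these libraries where they do the work, as an engineer would, in place of code of your own. Each camera call takes 0.05 s, during which the arm holds its last target. There are 200 camera calls.

### The job

Lock the battery into its holder: take the red-handled locking pin out of its grey stand, put it into the eye of the blue sprung bracket, swing the bracket round against its spring with it, and feel for the hole in the index plate underneath so that the pin goes through both and sits fully home, upright, with its shoulder on the bracket. Then let go; the bracket must stay pinned with its rubber pad over the battery. Leave the battery in its cradle and do not disturb the glue bottle, tape roll or heat sink.

Things in the scene. Friction and masses are not known exactly. Their poses are not given: they have to be found in the camera images.
- holder: Grey base plate, 262 x 150 x 10 mm, fixed. Origin on the desk plane (z = 0) on the bracket's pivot axis, near the plate's middle; z up, holder's +x towards the black battery cradle, -x towards the aluminium index plate. A monitor stands behind it and another, 0.16 to 0.49 m high, well to the left (0.57 m from the base axis): keep the arm drawn in when swinging across from the left.
- plate_mid (a point): Middle of the stretch of the index plate that can hold the hole, on its top (z = 49 mm). The plate is a smooth fixed band, 93 to 127 mm from the pivot, 12 mm thick, under the eye's path. Its ONE through hole (12 mm) lies on the eye's path at an unreported bracket angle of 0.50 to 0.80 rad (here: 0.65). A tip pressed lightly (3 to 8 N) over it drops in; 27 mm of air below.
- bracket (a joint): Angle of the blue sprung bracket about its upright pivot, rad: 0 at its rest stop, growing counter-clockwise seen from above, stop at 0.92. A spring drives it back to 0: 0.21 N m at 0 plus 0.35 N m per rad (at the eye about 2 N at rest, 4.5 N at 0.8 rad). Left alone it springs back.
- eye (a point): Centre of the eye in the bracket's top face (z = 56 mm), 110 mm from the pivot: a round through hole, 11 mm, in the 6 mm thick, 28 mm wide blue limb. The limb's underside is 1 mm above the index plate. Site x points to the pivot, z up; at bracket angle 0 it is turned 0.45 rad clockwise from holder's x, and turns with the bracket. A bolt on the pivot reaches z = 74 mm.
- pad (a point): Middle of the underside of the round black rubber pad, 24 mm wide, on the bracket's other limb, 85 mm from the pivot, 47.5 mm above the desk. It clears the battery's top (45 mm) and lies over the battery once the bracket is pinned.
- pin: Locking pin, 60 g: steel shank 8 mm thick, 22 mm long, last 4 mm tapering to a 4 mm tip; steel shoulder disc 22 mm wide, 5 mm thick; red handle 26 (pin's x) x 16 (pin's y) x 40 mm high. Origin on the axis under the shoulder, z up: tip z = -22 mm, handle z = 5 to 45 mm. Starts upright in its stand. Origin height: 71 mm with the tip on the index plate, 56 mm fully home. Grip across the 16 mm.
- pin_stand: Grey block 56 x 56 x 32 mm, fixed to the desk, origin under its centre on the desk; an 11 mm wide through hole down its middle holds the pin.
- battery: Loose grey battery, 53 x 83 x 35 mm, lying in the cradle of the holder, origin at the centre of its underside (10 mm above the desk), 82 mm from the pivot along the holder's +x, long side along the holder's x. Cradle walls are 24 mm above the desk.
- glue: Bystander: black glue bottle standing upright, 30 x 47 x 134 mm, origin under its centre.
- tape: Bystander: black and blue tape roll lying flat, 54 mm across, 18 mm high, origin under its centre.
- sink: Bystander: heat sink on a black strip, 30 x 62 x 10 mm, origin under its centre.
There are look-alikes about, which are no part of the job. Leave any purple or turquoise look-alike of the pin alone.

How it is judged (in metres and radians):
On the way:
1. the pin stands in the bracket's eye and the bracket is swung off its stop against the spring (value of joint bracket above 0.2 rad and horizontal distance between pin and eye below 0.008 m and z of pin in the frame of eye between 0.006 and 0.023 m), for 0.1 s.
At the end, for the whole second after the job is handed in: Bracket still, angle 0.42 to 0.88 rad; pin at rest in its eye and the plate's hole: axis within 5 mm of the eye's centre, shoulder within 3 mm of the bracket's top, upright within 0.17 rad; pad within 30 mm of the battery's centre seen from above; battery in its cradle, moved under 8 mm (value of joint bracket between 0.42 and 0.88 rad and velocity of joint bracket between -0.05 and 0.05 rad/s and horizontal distance between pin and eye below 0.005 m and z of pin in the frame of eye between -0.003 and 0.003 m and angle between pin's own z axis and vertical below 0.17 rad and linear speed of pin below 0.02 m/s and horizontal distance between pad and battery below 0.03 m and distance of battery from where it was at the start of the episode below 0.008 m and height (world z) of battery below 0.014 m); the robot touches nothing.
It fails at once if the battery is shoved or lifted out of its cradle (moved over 12 mm) (distance of battery from where it was at the start of the episode above 0.012 m).
It fails at once if the glue bottle, tape roll or heat sink is moved more than 20 mm (distance of any of glue, tape, sink from where it was at the start of the episode above 0.02 m).
It also fails if it takes over 61 s, if anything falls off the work surface, if the arm or the gripper's body presses on something with over 40 N, if the wrist force passes 120 N, or if a joint passes its speed limit or range.

## Working session

There is one attempt and no reset: what is moved stays moved. The work goes in short steps, Python scripts to look and compute and a tool call to move; the robot and the scene stay as the last step left them, time stands still between calls to the robot, and variables do not carry over. Pictures are saved under pics/ and viewed, at most 10 in all, crops included, and the job is handed in when it is done.

Besides the shell and the picture viewer there is one more tool, called as name(argument=value, ...) on one line, values as JSON. arm_command: Moves the arm, as the interface text tells. Its arguments: {"type":"object","properties":{"series":{"type":"array"},"newtons":{"type":"number"}},"required":["series"]}

```bash
ls; mkdir -p pics; python3 - <<'E'
from station import arm, snapshot
import cv2,numpy as np,pickle
d={n:snapshot(n) for n in("side","top")}
pickle.dump(d,open('s0.pkl','wb'))
for n in d: 
    cv2.imwrite(f'pics/{n}0.png',d[n]['frame']); print(n,d[n]['fx'],d[n]['cx'],d[n]['cy'],np.round(d[n]['R'],3).tolist(),np.round(d[n]['t'],1))
s=arm.observe()
print({k:np.round(v,3).tolist() for k,v in s.items()})
E
```

```text
pics
side 379.9636337148861 255.45963930037732 195.12082855505471 [[0.961, -0.277, 0.016], [-0.167, -0.625, -0.763], [0.221, 0.73, -0.646]] [-632.9  -32.4  968.6]
top 368.4731346463236 249.76296235448416 195.66606479850066 [[-0.01, -1.0, 0.008], [-0.989, 0.008, -0.146], [0.146, -0.01, -0.989]] [-261.4  584.6  955.3]
{'time': 0.1, 'q': [1.085, 0.333, -0.065, 1.461, 0.022, 1.35, -0.088], 'joint_vel': [-0.001, -0.002, 0.001, -0.003, 0.002, -0.0, -0.0], 'joint_torque': [0.001, -62.674, 0.049, -39.243, 0.016, 0.007, 0.0], 'tool_pos': [278.932, -559.041, 303.195], 'orientation': [[0.895, 0.447, -0.001], [0.447, -0.895, 0.001], [-0.0, -0.001, -1.0]], 'contact_force': [0.257, -0.126, -0.347], 'ft_torque': [0.035, -0.058, 0.008], 'grasp_force': 0.0, 'finger_gap': 85.47}
```

View pics/side0.png

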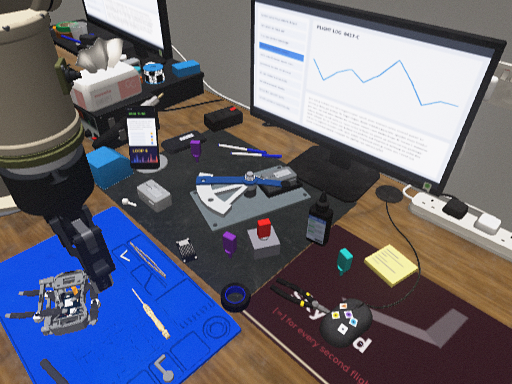

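View pics/top0.png

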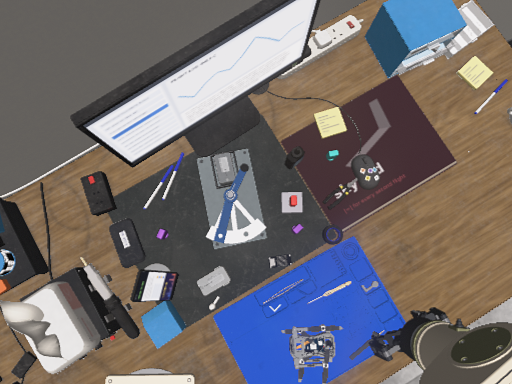

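Side view: red handle at (264,228) in its grey stand. Purple look-alikes are at (229,242) and (196,148), turquoise at (345,260). In the top view red is at (292,201), purple at (297,229) and (161,234), and turquoise at (333,155). The red one in the grey block fits the description. The holder's pivot is near top (231,196), with the battery at (224,168) and the index plate at (236,230). One enlarged crop to confirm.

```bash
cat > h.py <<'E'
import numpy as np,cv2
def ray(c,uv):
    d=np.array([(uv[0]-c['cx'])/c['fx'],(uv[1]-c['cy'])/c['fy'],1.]);R=np.array(c['R']);t=np.array(c['t'])
    return -R.T@t,R.T@d
def onz(c,uv,z):
    o,d=ray(c,uv);return o+d*(z-o[2])/d[2]
def tri(c1,u1,c2,u2):
    o1,d1=ray(c1,u1);o2,d2=ray(c2,u2)
    s=np.linalg.lstsq(np.c_[d1,-d2],o2-o1,rcond=None)[0]
    a=o1+s[0]*d1;b=o2+s[1]*d2;return (a+b)/2,np.linalg.norm(a-b)
def proj(c,X):
    p=np.array(c['R'])@X+np.array(c['t']);return c['cx']+c['fx']*p[0]/p[2],c['cy']+c['fy']*p[1]/p[2]
def blobs(img,lo,hi,amin=8):
    h=cv2.cvtColor(img,cv2.COLOR_BGR2HSV);m=cv2.inRange(h,lo,hi)
    n,l,s,c=cv2.connectedComponentsWithStats(m)
    return [(np.round(c[i],1).tolist(),s[i].tolist()) for i in range(1,n) if s[i][4]>=amin],m
E
python3 - <<'E'
import pickle;from h import *
d=pickle.load(open('s0.pkl','rb'))
for n in d:
    f=d[n]['frame']
    for hh in((0,8),(172,180)): print(n,'red',[b for b in blobs(f,(hh[0],140,90),(hh[1],255,255),25)[0]])
    print(n,'blue',[b for b in blobs(f,(100,100,60),(115,255,255),40)[0]])
a=cv2.resize(d['top']['frame'][140:255,185:315],None,fx=4,fy=4,interpolation=cv2.INTER_CUBIC)
b=cv2.resize(d['side']['frame'][155:265,180:320],None,fx=4,fy=4,interpolation=cv2.INTER_CUBIC)
cv2.imwrite('pics/ct.png',a);cv2.imwrite('pics/cs.png',b)
E
```

```text
side red [([263.6, 226.8], [257, 218, 14, 20, 200])]
side red [([291.0, 322.5], [286, 318, 11, 10, 30]), ([307.4, 337.1], [298, 329, 21, 18, 70]), ([326.0, 352.3], [320, 347, 14, 12, 40]), ([341.2, 364.2], [333, 357, 17, 15, 58]), ([360.4, 380.9], [357, 378, 7, 6, 25])]
side blue [([281.2, 51.2], [259, 42, 45, 19, 272]), ([185.2, 68.0], [171, 60, 29, 18, 381]), ([152.9, 66.9], [143, 63, 21, 9, 135]), ([108.1, 166.4], [86, 146, 47, 44, 1334]), ([235.6, 180.4], [195, 175, 87, 13, 602]), ([115.1, 314.1], [0, 207, 241, 177, 22493]), ([317.2, 219.1], [309, 214, 17, 11, 57]), ([88.0, 301.1], [85, 289, 7, 26, 93])]
top red [([91.1, 179.4], [88, 176, 7, 8, 40]), ([293.4, 200.4], [291, 196, 6, 10, 57])]
top red []
top blue [([409.6, 27.8], [365, 0, 101, 78, 4348]), ([140.0, 121.2], [113, 104, 55, 35, 167]), ([228.0, 207.7], [214, 169, 32, 74, 539]), ([1.1, 225.6], [0, 215, 5, 18, 46]), ([309.5, 316.7], [213, 236, 193, 148, 14680]), ([1.4, 261.7], [0, 252, 5, 20, 64]), ([162.6, 323.0], [141, 300, 45, 48, 1269]), ([312.7, 332.3], [305, 331, 18, 4, 44])]
```

View pics/ct.png

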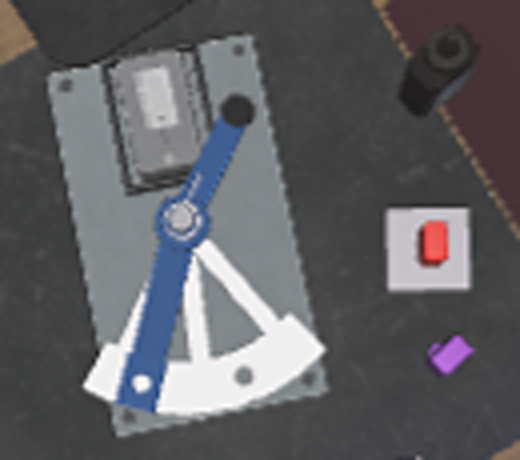

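View pics/cs.png

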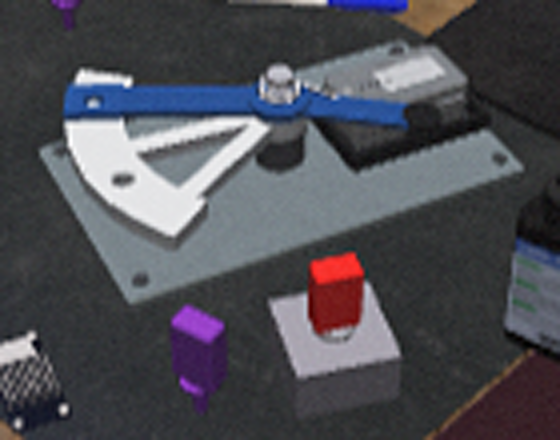

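The red pin stands in the light grey block, at top crop (435,243) and side crop (336,290). It fits: red handle, shoulder visible, upright in its stand; purple is lying or standing elsewhere. The eye is at top crop (142,382) and side crop (93,103). The index hole is visible at top crop (244,376) and side crop (123,180).

```bash
python3 - <<'E'
import pickle;from h import *
d=pickle.load(open('s0.pkl','rb'));T,S=d['top'],d['side']
t=lambda u,v:((u+.5)/4-.5+185,(v+.5)/4-.5+140)
s=lambda u,v:((u+.5)/4-.5+180,(v+.5)/4-.5+155)
P={}
for n,a,b,z in(('eye',t(142,382),s(93,103),56),('hole',t(244,376),s(123,180),49),('bolt',t(181,217),s(281,73),74),('handletop',t(436,240),s(337,268),77),('pad',t(237,109),s(428,117),55),('standtop c',t(429,250),s(336,333),32),('bottle top',t(449,47),None,134)):
    o=[n,np.round(onz(T,a,z),1)]
    if b: X,e=tri(T,a,S,b); o+=[np.round(onz(S,b,z),1),'tri',np.round(X,1),round(e,1)]
    P[n]=onz(T,a,z) if not b else (onz(T,a,z)+onz(S,b,z))[:]/2
    print(*o)
pv=P['bolt'][:2];e=P['eye'][:2]-pv;h=P['hole'][:2]-pv
print(np.hypot(*e),np.hypot(*h),np.arctan2(*e[::-1]),np.arctan2(*h[::-1]),'dang',np.arctan2(*h[::-1])-np.arctan2(*e[::-1]))
# stand orientation from light grey top, handle orientation
f=T['frame'];u=cv2.resize(f[140:255,185:315],None,fx=4,fy=4,interpolation=cv2.INTER_CUBIC)
hs=cv2.cvtColor(u,cv2.COLOR_BGR2HSV)
m=((cv2.inRange(hs,(0,120,90),(10,255,255))|cv2.inRange(hs,(172,120,90),(180,255,255))))
c=max(cv2.findContours(m,0,2)[0],key=cv2.contourArea);print(cv2.minAreaRect(c))
g=cv2.inRange(hs,(0,0,150),(180,60,255));g[:,:370]=0;g=cv2.morphologyEx(g|m,3,np.ones((5,5)))
c=max(cv2.findContours(g,0,2)[0],key=cv2.contourArea);r=cv2.minAreaRect(c);print(r,onz(T,t(*r[0]),32))
E
```

```text
eye [ 475.9 -187.4   56. ] [ 473.5 -191.2   56. ] tri [ 475.  -187.1   52.8] 2.1
hole [ 479.6 -254.7   49. ] [ 478.6 -256.    49. ] tri [ 479.2 -254.6   47.8] 0.9
bolt [ 583.  -214.1   74. ] [ 582.1 -214.3   74. ] tri [ 582.6 -214.    73.8] 0.8
handletop [ 565.9 -381.2   77. ] [ 565.  -382.4   77. ] tri [ 565.7 -381.3   75.8] 0.6
pad [ 659.7 -251.4   55. ] [ 661.1 -253.6   55. ] tri [ 661.  -251.6   53.2] 1.9
standtop c [ 565.1 -382.1   32. ] [ 565.2 -384.8   32. ] tri [ 565.7 -382.4   29.4] 0.5
bottle top [ 680.4 -385.3  134. ]
110.66963495520992 111.36004384678313 2.9146931285053066 -2.763484340919085 dang -5.678177469424392
((434.5, 243.0), (42.0, 25.0), 90.0)
((427.8275146484375, 248.75411987304688), (80.2867660522461, 81.50070190429688), 88.63607025146484) [ 565.97337089 -381.27915927   32.        ]
```

arm_command(series=[{"dr": [0,0,8.9],"offset": [0,0,10],"claw": 0.6},{"dr": [0,0,8.9],"offset": [0,0,10],"claw": 0.6},{"dr": [0,0,8.8],"offset": [0,0,10],"claw": 0.6},{"dr": [0,0,0],"offset": [50,-30,10],"claw": 0.6},{"dr": [0,0,0],"offset": [50,-30,10],"claw": 0.6},{"dr": [0,0,0],"offset": [50,-30,10],"claw": 0.6},{"dr": [0,0,0],"offset": [50,-30,10],"claw": 0.6},{"dr": [0,0,0],"offset": [50,-30,10],"claw": 0.6}], newtons=40)

```text
time: 1.1
tool_pos: [530.6, -408.5, 223.3]
orientation: [[1.0, -0.002, -0.0], [-0.002, -1.0, 0.0], [-0.0, -0.0, -1.0]]
contact_force: [0.8, -1.1, -0.6]
finger_gap: 51.5
grasp_force: 0.0
```

arm_command(series=[{"dr": [0,0,0],"offset": [20,-15,10],"claw": 0.6},{"dr": [0,0,0],"offset": [16,-12,10],"claw": 0.6},{"dr": [0,0,0],"offset": [0,0,0],"claw": 0.6},{"dr": [0,0,0],"offset": [0,0,0],"claw": 0.6},{"dr": [0,0,0],"offset": [0,0,0],"claw": 0.6},{"dr": [0,0,0],"offset": [0,0,0],"claw": 0.6},{"dr": [0,0,0],"offset": [0,0,0],"claw": 0.6},{"dr": [0,0,0],"offset": [0,0,0],"claw": 0.6}])

```text
time: 2.1
tool_pos: [565.3, -382.8, 204.0]
orientation: [[1.0, -0.002, 0.0], [-0.002, -1.0, -0.0], [0.0, 0.0, -1.0]]
contact_force: [-0.0, -0.0, 0.2]
finger_gap: 51.3
grasp_force: 0.0
```

```bash
cat > o.py <<'E'
from station import arm
import numpy as np
s=arm.observe();print({k:np.round(s[k],3).tolist() for k in('time','tool_pos','orientation','contact_force','ft_torque','finger_gap','grasp_force')})
E
python3 o.py
```

```text
{'time': 2.1, 'tool_pos': [565.252, -382.756, 204.023], 'orientation': [[1.0, -0.002, 0.0], [-0.002, -1.0, -0.0], [0.0, 0.0, -1.0]], 'contact_force': [-0.011, -0.039, 0.187], 'ft_torque': [0.029, -0.021, -0.032], 'finger_gap': 51.268, 'grasp_force': 0.0}
```

arm_command(series=[{"dr": [0,0,0],"offset": [0,-1,22],"claw": 0.6},{"dr": [0,0,0],"offset": [0,0,22],"claw": 0.6},{"dr": [0,0,0],"offset": [0,0,22],"claw": 0.6},{"dr": [0,0,0],"offset": [0,0,15],"claw": 0.6},{"dr": [0,0,0],"offset": [0,0,7],"claw": 0.6},{"dr": [0,0,0],"offset": [0,0,0],"claw": 0.5},{"dr": [0,0,0],"offset": [0,0,0],"claw": 0.3},{"dr": [0,0,0],"offset": [0,0,0],"claw": 0.2}])

```text
time: 3.1
tool_pos: [565.6, -381.8, 116.7]
orientation: [[1.0, -0.001, 0.001], [-0.001, -1.0, -0.001], [0.001, 0.001, -1.0]]
contact_force: [-0.3, -1.3, 0.7]
finger_gap: 17.3
grasp_force: 0.0
```

arm_command(series=[{"dr": [0,0,0],"offset": [0,0,0],"claw": 0.1},{"dr": [0,0,0],"offset": [0,0,0],"claw": 0.05},{"dr": [0,0,0],"offset": [0,0,0],"claw": 0},{"dr": [0,0,0],"offset": [0,0,0],"claw": 0},{"dr": [0,0,0],"offset": [0,0,0],"claw": 0},{"dr": [0,0,0],"offset": [0,0,0],"claw": 0},{"dr": [0,0,0],"offset": [0,0,0],"claw": 0},{"dr": [0,0,0],"offset": [0,0,0],"claw": 0}], newtons=50)

```text
time: 4.1
tool_pos: [565.7, -381.9, 116.8]
orientation: [[1.0, -0.001, 0.001], [-0.001, -1.0, -0.001], [0.001, 0.001, -1.0]]
contact_force: [-0.4, 0.7, 6.5]
finger_gap: 15.5
grasp_force: 49.2
```

arm_command(series=[{"dr": [0,0,0],"offset": [0,0,-10],"claw": 0},{"dr": [0,0,0],"offset": [0,0,-15],"claw": 0},{"dr": [0,0,0],"offset": [0,0,-25],"claw": 0},{"dr": [0,0,0],"offset": [0,0,-25],"claw": 0},{"dr": [0,0,0],"offset": [-15,-32,0],"claw": 0},{"dr": [0,0,0],"offset": [-16,-34,0],"claw": 0},{"dr": [0,0,0],"offset": [-16,-34,0],"claw": 0},{"dr": [0,0,0],"offset": [-16,-34,0],"claw": 0}])

```text
time: 5.1
tool_pos: [502.1, -246.6, 191.9]
orientation: [[1.0, -0.001, 0.001], [-0.001, -1.0, -0.001], [0.001, 0.001, -1.0]]
contact_force: [0.4, 0.6, -0.6]
finger_gap: 15.2
grasp_force: 48.8
```

arm_command(series=[{"dr": [0,0,0],"offset": [-15,-32,0],"claw": 0},{"dr": [0,0,0],"offset": [-9,-19,0],"claw": 0},{"dr": [0,0,0],"offset": [-4,-8,0],"claw": 0},{"dr": [0,0,0],"offset": [0,0,10],"claw": 0},{"dr": [0,0,0],"offset": [0,0,5],"claw": 0},{"dr": [0,0,0],"offset": [0,0,0],"claw": 0},{"dr": [0,0,0],"offset": [0,0,0],"claw": 0},{"dr": [0,0,0],"offset": [0,0,0],"claw": 0}])

```text
time: 6.1
tool_pos: [474.7, -188.7, 176.0]
orientation: [[1.0, -0.002, 0.0], [-0.002, -1.0, -0.0], [0.0, 0.0, -1.0]]
contact_force: [0.3, -0.1, -0.3]
finger_gap: 15.1
grasp_force: 48.8
```

```bash
python3 o.py; python3 - <<'E'
from station import arm,snapshot
import pickle,numpy as np
from h import *
d={n:snapshot(n) for n in("side","top")};pickle.dump(d,open('s1.pkl','wb'))
p=np.array(arm.observe()['tool_pos'])
S=d['side'];X=p-[0,0,84.8]
print('pred origin,tip px',proj(S,X),proj(S,X-[0,0,22]),'eye px',proj(S,np.array([475,-188.,56])))
print(blobs(S['frame'],(0,140,70),(8,255,255),20)[0],blobs(d['top']['frame'],(0,140,70),(8,255,255),10)[0])
a=cv2.resize(S['frame'][110:235,160:300],None,fx=4,fy=4,interpolation=cv2.INTER_CUBIC)
b=cv2.resize(d['top']['frame'][150:280,180:265],None,fx=4,fy=4,interpolation=cv2.INTER_CUBIC)[:500]
cv2.imwrite('pics/c1.png',np.hstack([a,np.pad(b,((0,500-b.shape[0]),(0,0),(0,0)))])[:,:800])
E
```

```text
{'time': 6.1, 'tool_pos': [474.739, -188.727, 176.024], 'orientation': [[1.0, -0.002, 0.0], [-0.002, -1.0, -0.0], [0.0, 0.0, -1.0]], 'contact_force': [0.294, -0.122, -0.35], 'ft_torque': [-0.009, 0.001, -0.02], 'finger_gap': 15.115, 'grasp_force': 48.812}
pred origin,tip px (np.float64(202.0710073781714), np.float64(167.5853809337539)) (np.float64(202.77367258825382), np.float64(175.1817109385747)) eye px (np.float64(203.26116123706166), np.float64(179.4689331298065))
[([38.6, 33.2], [30, 30, 17, 7, 42]), ([35.7, 69.7], [32, 65, 8, 9, 30]), ([195.9, 158.9], [195, 151, 3, 17, 28])] [([350.2, 24.5], [348, 22, 6, 6, 12]), ([91.1, 179.4], [88, 176, 7, 8, 40]), ([112.2, 337.3], [110, 335, 5, 5, 18])]
```

View pics/c1.png

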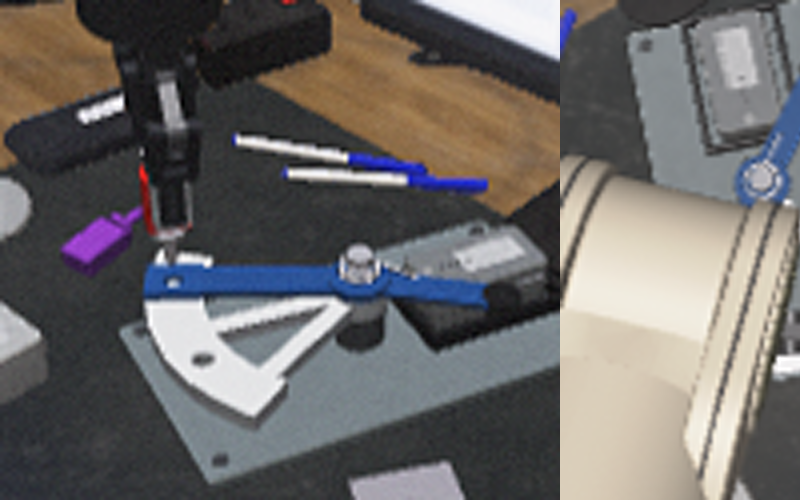

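Side crop: the pin tip is at about (172,255), right above the eye at (173,283). Descending carefully.

arm_command(series=[{"dr": [0,0,0],"offset": [0,0,5],"claw": 0},{"dr": [0,0,0],"offset": [0,0,4],"claw": 0},{"dr": [0,0,0],"offset": [0,0,2],"claw": 0},{"dr": [0,0,0],"offset": [0,0,1],"claw": 0},{"dr": [0,0,0],"offset": [0,0,1],"claw": 0},{"dr": [0,0,0],"offset": [0,0,1],"claw": 0},{"dr": [0,0,0],"offset": [0,0,1],"claw": 0},{"dr": [0,0,0],"offset": [0,0,0],"claw": 0}])

```text
time: 7.2
tool_pos: [474.6, -188.5, 160.9]
orientation: [[1.0, -0.001, 0.0], [-0.001, -1.0, -0.0], [0.0, 0.0, -1.0]]
contact_force: [0.4, 1.0, -0.6]
finger_gap: 15.4
grasp_force: 48.8
```

arm_command(series=[{"dr": [0,0,0],"offset": [0,0,1],"claw": 0},{"dr": [0,0,0],"offset": [0,0,1],"claw": 0},{"dr": [0,0,0],"offset": [0,0,1],"claw": 0},{"dr": [0,0,0],"offset": [0,0,0.5],"claw": 0},{"dr": [0,0,0],"offset": [0,0,0],"claw": 0},{"dr": [0,0,0],"offset": [0,0,0],"claw": 0},{"dr": [0,0,0],"offset": [0,0,0],"claw": 0},{"dr": [0,0,0],"offset": [0,0,0],"claw": 0}])

```text
time: 8.2
tool_pos: [474.6, -188.5, 157.4]
orientation: [[1.0, -0.001, 0.0], [-0.001, -1.0, -0.0], [0.0, 0.0, -1.0]]
contact_force: [1.5, 2.2, -0.8]
finger_gap: 15.1
grasp_force: 48.7
```

arm_command(series=[{"dr": [0,0,0],"offset": [0.2,6,0],"claw": 0},{"dr": [0,0,0],"offset": [-1,6,0],"claw": 0},{"dr": [0,0,0],"offset": [-0.6,6,0],"claw": 0},{"dr": [0,0,0],"offset": [-0.3,6,0],"claw": 0},{"dr": [0,0,0],"offset": [0.1,6,0],"claw": 0},{"dr": [0,0,0],"offset": [0.4,6,0],"claw": 0},{"dr": [0,0,0],"offset": [0.7,6,0],"claw": 0},{"dr": [0,0,0],"offset": [1,6,0],"claw": 0}])

```text
time: 9.2
tool_pos: [475.1, -236.8, 157.4]
orientation: [[1.0, -0.001, -0.0], [-0.001, -1.0, 0.0], [-0.0, -0.0, -1.0]]
contact_force: [-0.2, 3.0, -1.1]
finger_gap: 15.2
grasp_force: 48.7
```

arm_command(series=[{"dr": [0,0,0],"offset": [1.4,5,0],"claw": 0},{"dr": [0,0,0],"offset": [1.5,5,0],"claw": 0},{"dr": [0,0,0],"offset": [1.6,5,0],"claw": 0},{"dr": [0,0,0],"offset": [0.8,3,0],"claw": 0},{"dr": [0,0,0],"offset": [0,0,1],"claw": 0},{"dr": [0,0,0],"offset": [0,0,0.5],"claw": 0},{"dr": [0,0,0],"offset": [0,0,0.5],"claw": 0},{"dr": [0,0,0],"offset": [0,0,0.5],"claw": 0}])

```text
time: 10.2
tool_pos: [480.2, -254.5, 154.9]
orientation: [[1.0, -0.001, -0.0], [-0.001, -1.0, -0.0], [-0.0, 0.0, -1.0]]
contact_force: [-1.2, 3.8, 0.6]
finger_gap: 15.4
grasp_force: 49.1
```

arm_command(series=[{"dr": [0,0,0],"offset": [0,0,1],"claw": 0},{"dr": [0,0,0],"offset": [0,0,0.5],"claw": 0},{"dr": [0,0,0],"offset": [0,0,0.5],"claw": 0},{"dr": [0,0,0],"offset": [0,0,0.5],"claw": 0},{"dr": [0,0,0],"offset": [0,0,0],"claw": 0},{"dr": [0,0,0],"offset": [0,0,0],"claw": 0},{"dr": [0,0,0],"offset": [0,0,0],"claw": 0},{"dr": [0,0,0],"offset": [0,0,0],"claw": 0}])

```text
time: 11.2
tool_pos: [480.3, -254.6, 152.4]
orientation: [[1.0, -0.001, -0.0], [-0.001, -1.0, -0.0], [-0.0, 0.0, -1.0]]
contact_force: [-1.9, 4.1, 1.1]
finger_gap: 15.0
grasp_force: 49.0
```

arm_command(series=[{"dr": [0,0,0],"offset": [0,0,1],"claw": 0},{"dr": [0,0,0],"offset": [0,0,1],"claw": 0},{"dr": [0,0,0],"offset": [0,0,1.5],"claw": 0},{"dr": [0,0,0],"offset": [0,0,1.5],"claw": 0},{"dr": [0,0,0],"offset": [0,0,1.5],"claw": 0},{"dr": [0,0,0],"offset": [0,0,1.5],"claw": 0},{"dr": [0,0,0],"offset": [0,0,1.5],"claw": 0},{"dr": [0,0,0],"offset": [0,0,0],"claw": 0}])

```text
time: 12.2
tool_pos: [480.2, -254.5, 142.7]
orientation: [[1.0, -0.001, -0.0], [-0.001, -1.0, 0.0], [-0.0, -0.0, -1.0]]
contact_force: [-1.6, 3.1, -0.3]
finger_gap: 15.0
grasp_force: 49.0
```

arm_command(series=[{"dr": [0,0,0],"offset": [0,0,0.7],"claw": 0},{"dr": [0,0,0],"offset": [0,0,0.5],"claw": 0},{"dr": [0,0,0],"offset": [0,0,0.4],"claw": 0},{"dr": [0,0,0],"offset": [0,0,0.2],"claw": 0},{"dr": [0,0,0],"offset": [0,0,0.2],"claw": 0},{"dr": [0,0,0],"offset": [0,0,0],"claw": 0},{"dr": [0,0,0],"offset": [0,0,0],"claw": 0},{"dr": [0,0,0],"offset": [0,0,0],"claw": 0}])

```text
time: 13.2
tool_pos: [480.3, -254.6, 140.9]
orientation: [[1.0, -0.001, 0.0], [-0.001, -1.0, -0.0], [0.0, 0.0, -1.0]]
contact_force: [-2.1, 2.6, 1.6]
finger_gap: 15.2
grasp_force: 49.1
```

arm_command(series=[{"dr": [0,0,0],"offset": [0,-0.5,0.2],"claw": 0},{"dr": [0,0,0],"offset": [0,-0.5,0],"claw": 0},{"dr": [0,0,0],"offset": [0,0,0.2],"claw": 0},{"dr": [0,0,0],"offset": [0,0,0.2],"claw": 0},{"dr": [0,0,0],"offset": [0,0,0],"claw": 0},{"dr": [0,0,0],"offset": [0,0,0],"claw": 0},{"dr": [0,0,0],"offset": [0,0,0],"claw": 0},{"dr": [0,0,0],"offset": [0,0,0],"claw": 0}])

```text
time: 14.2
tool_pos: [480.2, -253.9, 140.6]
orientation: [[1.0, -0.002, 0.0], [-0.002, -1.0, -0.001], [0.0, 0.001, -1.0]]
contact_force: [-4.4, 2.0, 5.9]
finger_gap: 15.7
grasp_force: 49.7
```

arm_command(series=[{"dr": [0,0,0],"offset": [-0.5,-0.3,0],"claw": 0},{"dr": [0,0,0],"offset": [-0.3,-0.3,0],"claw": 0},{"dr": [0,0,0],"offset": [0,0,0],"claw": 0},{"dr": [0,0,0],"offset": [0,0,0],"claw": 0.2},{"dr": [0,0,0],"offset": [0,0,0],"claw": 0.3},{"dr": [0,0,0],"offset": [0,0,0],"claw": 0.5},{"dr": [0,0,0],"offset": [0,0,0],"claw": 0.5},{"dr": [0,0,0],"offset": [0,0,0],"claw": 0.5}])

```text
time: 15.2
tool_pos: [479.5, -253.1, 140.3]
orientation: [[1.0, -0.002, 0.0], [-0.002, -1.0, -0.0], [0.0, 0.0, -1.0]]
contact_force: [0.6, 0.6, -0.5]
finger_gap: 42.8
grasp_force: 0.0
```

arm_command(series=[{"dr": [0,0,0],"offset": [0,0,-8],"claw": 0.5},{"dr": [0,0,0],"offset": [0,0,-12],"claw": 0.5},{"dr": [0,0,0],"offset": [0,0,-25],"claw": 0.5},{"dr": [0,0,0],"offset": [0,0,-35],"claw": 0.5},{"dr": [0,0,0],"offset": [0,0,-35],"claw": 0.5},{"dr": [0,0,0],"offset": [-15,30,-35],"claw": 0.5},{"dr": [0,0,0],"offset": [-15,50,-10],"claw": 0.5},{"dr": [0,0,0],"offset": [-15,50,0],"claw": 0.5}])

```text
time: 16.2
tool_pos: [434.2, -384.3, 303.0]
orientation: [[1.0, -0.001, 0.003], [-0.001, -1.0, -0.002], [0.003, 0.002, -1.0]]
contact_force: [0.7, 0.8, -0.8]
finger_gap: 42.7
grasp_force: 0.0
```

arm_command(series=[{"dr": [0,0,0],"offset": [-10,50,0],"claw": 0.5},{"dr": [0,0,0],"offset": [-10,50,0],"claw": 0.5},{"dr": [0,0,0],"offset": [-10,50,0],"claw": 0.5},{"dr": [0,0,0],"offset": [0,0,0],"claw": 0.5},{"dr": [0,0,0],"offset": [0,0,0],"claw": 0.5},{"dr": [0,0,0],"offset": [0,0,0],"claw": 0.5},{"dr": [0,0,0],"offset": [0,0,0],"claw": 0.5},{"dr": [0,0,0],"offset": [0,0,0],"claw": 0.5}])

```text
time: 17.2
tool_pos: [404.4, -532.4, 300.6]
orientation: [[1.0, -0.001, 0.0], [-0.001, -1.0, -0.0], [0.0, 0.0, -1.0]]
contact_force: [0.6, -0.3, -0.2]
finger_gap: 42.9
grasp_force: 0.0
```

```bash
python3 - <<'E'
from station import snapshot
from h import *
d={n:snapshot(n) for n in("side","top")};S,T=d['side'],d['top']
print(blobs(S['frame'],(0,140,70),(8,255,255),60)[0],blobs(T['frame'],(0,140,70),(8,255,255),30)[0])
a=cv2.resize(S['frame'][140:260,180:285],None,fx=4,fy=4,interpolation=cv2.INTER_CUBIC)
b=cv2.resize(T['frame'][140:260,190:280],None,fx=4,fy=4,interpolation=cv2.INTER_CUBIC)
cv2.imwrite('pics/c2.png',np.hstack([a,b]))
E
```

```text
[([208.8, 186.6], [203, 179, 12, 18, 165])] [([91.1, 179.4], [88, 176, 7, 8, 40]), ([244.5, 233.5], [242, 229, 6, 10, 56])]
```

View pics/c2.png

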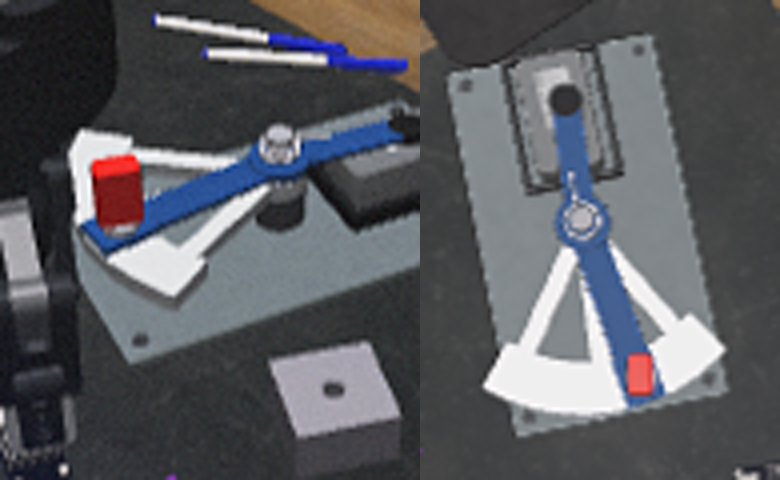

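The pin stands upright in the eye, at side crop (118,195) and top crop (640,375), with its shoulder on the bracket. The pad at top crop (566,100) is over the battery, and the arm is clear. Handing in.

```bash
python3 -c "
from station import arm
print(arm.close_job())"
```

```text
the job is handed in; nothing more can be done
None
```

The job is handed in at about 17 s of the 61 s: the last pictures show the red pin upright with its shoulder on the bracket, the bracket held and its pad over the battery; no verdict was returned.

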